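# Check the stop of a pipe clamp's hand lever

## Robot

A 7-joint arm with a two-finger parallel gripper is mounted at the origin on the work surface. World frame = base frame: x ahead of the robot, y to its left, z up, the work surface at z = 0. Lengths are in m, angles in rad, forces in N, time in s.
With the tool pointing down it reaches from about 0.4 to 0.875 m from the base axis. Payload 6.5 kg.
Tool frame: the origin (TCP) lies at the very end of the fingers, on their centre line; the grasp point (between the pads) lies robot.grip_point_offset behind it (robot.grip_point_offset is the distance from the TCP to the grasp point, in m); z points along the fingers, y is the line along which they close (so a half turn about z gives the same grasp; the last joint's range is limited). The gripper opens to 88 mm and grips with 3 to 60 N. Pads are 18 mm wide; open, the fingers measure 123 mm over their backs; the gripper's body (75 mm by 187 mm) begins 45 mm behind the grasp point.
Start: joints at [1.072, 0.536, -0.004, 1.538, 0.003, 1.067, -0.071], TCP at [0.273, -0.59, 0.239] pointing down, gripper open.
Joint ranges: [-2.7, 2.7], [-0.37, 2.16], [-1.27, 1.26], [0.24, 2.4], [-1.31, 4.45], [0.19, 1.91], [-2.76, 2.76]. Speed limits (rad/s): [2.39, 2.39, 3.14, 3.14, 3.14, 3.14, 3.14].

## Interface

Orientations are given as a unit quaternion [x, y, z, w].
In Python, from station import robot gives the robot as it stands. The module is installed in compiled form; this text tells all that it offers.
- The arm moves only by the tool jog_arm, never from a script. Its argument "deltas" is a list of rows, each a list of 6 numbers: the shift along the tool's x, y, z in m, then the turn, a rotation vector about the tool's x, y, z in rad. A call has 1 to 10 rows; each row is the pose to reach, as a shift and turn from the pose commanded when the call began, along the tool's axes at that moment; what a row does not reach only later rows make up. A row lasts 1/8 s, in which the tool goes at most 62.5 mm and 10.7 degrees, less where a joint would pass 70% of its speed; a pose out of reach is approached as far as the arm can. A call with a gripper value outside its range is refused whole. "grip" is the closure in counts, from 0 (fully open) to 255 (shut), set as the call begins (left out, the last holds). The fingers move at their own pace and stop on an object; the grip force is fixed at half the most. Time passes only in rows, so rows that repeat a pose let the fingers close. It gives the time, the measured TCP pose, the force, the opening and the grip force at its end, in the units of the state.
- robot.sense(): the state, without advancing time (a new reading comes with each control period).
- robot.capture(name): name is "scene" or "top" or "wrist"; returns a dict with "frame" (400x640x3 uint8, red, green, blue), "z_map" (400x640 float32, m along the optical axis (not along the pixel's ray), 0 where there is no reading), "fx", "fy", "cx", "cy" (pixels), "cam_to_world" (4x4, takes a point from camera to world coordinates). Camera axes: x right, y up, looking along -z (the intrinsics and any distortion apply to the point x, -y, -z); pixel columns grow to the right and rows downward; lengths in m; the calibration is good to about 2 mm. A picture is of the moment at which its call begins.
- robot.finish_job(): hands the job in; it is judged then, once.
The state is a dict: "clock": time; "q": joint angles; "qd": joint speeds; "effort": joint torques, N m; "tcp_pos": TCP position; "eef_rot": TCP orientation; "contact_force": force on the tool from outside, world axes, zero at the start; "torque": the same for the moment, N m; "finger_gap": opening from 0.0 (shut) to 1.0 (fully open); "gripper_force": force on a finger pad.
Only numpy, scipy, OpenCV 4.12 (cv2) and the standard library are available. Lean on these libraries where they do the work, as an engineer would, in place of code of your own. Each camera call takes 0.05 s, during which the arm holds its last target. There are 200 camera calls.

## Task

Before a soft organ pipe goes into the clamp, check that its red hand lever stops short of the fixed bar: press the lever in from its front with the outside of the fingers until it meets its stop, hold it there for about two seconds without forcing it, then ease it slowly back out to rest and move away. Do not let it snap back, do not grip the lever, and touch neither its dark back strip nor the bar behind it. Leave the black-levered clamp and everything lying around as they are.

Things in the scene. Friction and masses are not known exactly. Their poses are not given: they have to be found in the camera images.
- red_clamp: Pipe clamp with the red hand lever, fixed: blue base 140 (x) by 250 (y) by 30 mm high, on the left or right half, turned up to 0.4 rad. Origin at table height under the fixed bar; the base spans x -50..90, y -120..130 mm. The lever is on its front (-x), the bar behind it. A jaw block 105 mm high stands at x 40, y 118 mm. Pressing at the grip takes 2 N at rest, 6.5 N near the stop.
- red_bar (a point): Middle of the fixed aluminium hand bar behind the red lever: 22 mm thick, 162 mm long along y, level, 100 mm above the table, on two posts; axes as red_clamp, in whose frame it lies at x 0, y -42 mm. Not to be touched. With the lever at its stop about 19 mm stay free between lever and bar.
- red_pivot (a point): The red lever's pivot axis at lever height (100 mm up); in the clamp's frame at x = -22, y = 60 mm. Axes as red_clamp.
- red_grip (a point): Where to press: on the front face of the red lever, mid-height, 130 mm from its pivot. The lever is a level blade, 26 mm tall, 10 mm thick plus the 6 mm back strip, its middle 100 mm above the table, 57 mm free below; red sleeve 55 to 175 mm (free tip) from the pivot. Axes turn with the lever: -x points out of the front face (press along +x), -y runs from pivot to tip, z up.
- red_lever (a joint): Angle of the red lever about its upright pivot, rad: 0 at rest (swung out by 0.46 rad from the bar's direction), growing (anticlockwise from above) as it is pressed in; the hard stop is at 0.34. A spring brings it back to 0 and is quick if the lever is let go.
- black_clamp: The other clamp, the same in every way but for its black lever, in the other half of the table. To be left alone.
- black_lever (a joint): Angle of the black clamp's lever, 0 at rest.
- flux_jar: Jar with a yellow cap, 44 mm across, 70 mm high, loose, in front of the clamps; origin under its centre.
- screwdriver: Screwdriver lying loose on the left, near the robot; origin under its middle.
- brush: Brush lying loose on the right, near the robot; origin under its middle.
- wood_block: Loose wooden block 35 x 50 x 25 mm on the red clamp's base, behind the bar; origin under its centre.
- pipe_foot: Loose metal cone 36 mm across, 65 mm high, standing on the black clamp's base, behind its bar; origin under its centre.
- cup: Blue cup without a handle, 68 mm across, 85 mm high, loose, behind the clamps; origin under its centre.
- mallet: Hammer lying loose along the right side, on the stripes; origin under its middle.

How it is judged:
By the outcome, as a careful person would: the job done as asked, in the order asked, and still so for the second after the job is handed in, with the robot touching nothing.
It also fails if it takes over 45 s, if anything falls off the work surface, if the arm or the gripper's body presses on something with over 40 N, if the wrist force passes 120 N, or if a joint passes its speed limit or range.

## Working session

There is one attempt and no reset: what is moved stays moved. The work goes in short steps, Python scripts to look and compute and a tool call to move; the robot and the scene stay as the last step left them, time stands still between calls to the robot, and variables do not carry over. Pictures are saved under pics/ and viewed, at most 10 in all, crops included, and the job is handed in when it is done.

Besides the shell and the picture viewer there is one more tool, called as name([rows], argument=value, ...), one row to a line, values as JSON. jog_arm: Moves the arm, as the interface text tells. Its arguments: {"type":"object","properties":{"deltas":{"type":"array"},"grip":{"type":"number"}},"required":["deltas"]}

```bash
mkdir -p pics; cat > h.py <<'E'
import numpy as np, cv2
from station import robot
def pts(c):
    z=c["z_map"]; v,u=np.mgrid[0:400,0:640]
    p=np.stack([(u-c["cx"])/c["fx"]*z,-(v-c["cy"])/c["fy"]*z,-z,np.ones_like(z)],-1)
    return (p@np.array(c["cam_to_world"]).T)[...,:3]
def save(c,n): cv2.imwrite("pics/"+n,c["frame"][...,::-1])
E
python3 - <<'E'
from h import *
s=robot.sense(); print(s, robot.grip_point_offset)
for n in("top","scene"):
    c=robot.capture(n); save(c,n+"1.png"); print([k for k in c]); np.set_printoptions(precision=3,suppress=True);print(np.array(c["cam_to_world"]),c["fx"],c["cx"],c["cy"])
    P=pts(c); h=cv2.cvtColor(c["frame"],cv2.COLOR_RGB2HSV)
    m=((h[...,0]<8)|(h[...,0]>172))&(h[...,1]>140)&(h[...,2]>70)&(c["z_map"]>0)
    k,l,st,ce=cv2.connectedComponentsWithStats(m.astype(np.uint8))
    for i in range(1,k):
        if st[i,4]>40: q=P[l==i]; print(n,st[i],ce[i],q.mean(0),q.min(0),q.max(0))
E
```

```text
{'clock': 0.0, 'q': array([ 1.07181468,  0.53716214, -0.0044724 ,  1.53883136,  0.00264573,
        1.06731414, -0.07123027]), 'qd': array([ 9.58179531e-04,  1.68193660e-03, -3.10466857e-05, -5.31052194e-04,
       -5.14992959e-04, -1.52578381e-03, -1.27971393e-03]), 'effort': array([ 1.38937674e-03, -5.70973599e+01,  9.91448723e-01, -2.51596230e+01,
       -5.61640388e-02,  1.79343234e-02,  1.10932879e-04]), 'tcp_pos': array([ 0.27234803, -0.5895289 ,  0.23785767]), 'eef_rot': array([ 9.76668411e-01,  2.14751216e-01, -2.55260428e-04, -8.15668516e-04]), 'contact_force': array([ 0.09737343, -0.65589504,  0.281863  ]), 'torque': array([-0.02320068, -0.01282283,  0.02790828]), 'gripper_force': 0.0, 'finger_gap': 1.0016361101419884} 0.0187
['frame', 'z_map', 'fx', 'fy', 'cx', 'cy', 'cam_to_world']
[[ 0.005  0.989 -0.146  0.297]
 [-1.     0.003 -0.013 -0.077]
 [-0.013  0.146  0.989  1.573]
 [ 0.     0.     0.     1.   ]] 484.2699152603944 312.47321257508463 198.70211666675849
top [ 412   59   19  294 2975] [421.259 210.887] [ 0.497 -0.411  0.001] [ 0.046 -0.429 -0.011] [ 1.016 -0.392  0.0
[... 472 characters left out ...]
ne [ 364   17   65   38 1994] [398.075  34.531] [-0.315  1.415 -0.261] [-0.591  1.205 -0.302] [-0.075  1.693 -0.247]
scene [ 439   43   96   50 2403] [490.02  66.57] [ 0.268  1.484 -0.259] [ 0.061  1.287 -0.292] [ 0.455  1.682 -0.248]
scene [   0   81   77   56 2653] [ 39.279 107.788] [-1.047 -0.432 -0.255] [-1.279 -0.553 -0.308] [ 0.278 -0.283  0.504]
scene [ 545   83   95   72 3930] [598.159 117.117] [ 0.857  1.45  -0.26 ] [ 0.649  1.281 -0.29 ] [ 1.046  1.686 -0.247]
scene [370 135  39   3  81] [389.148 135.901] [0.49  0.228 0.111] [0.447 0.187 0.107] [0.533 0.267 0.115]
scene [  86  143  243  257 4521] [213.765 283.294] [ 0.429 -0.415  0.001] [-0.261 -0.432 -0.004] [ 0.852 -0.398  0.006]
```

View pics/top1.png

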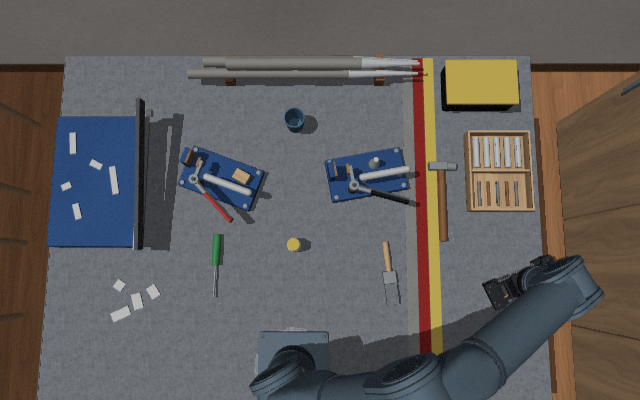

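View pics/scene1.png

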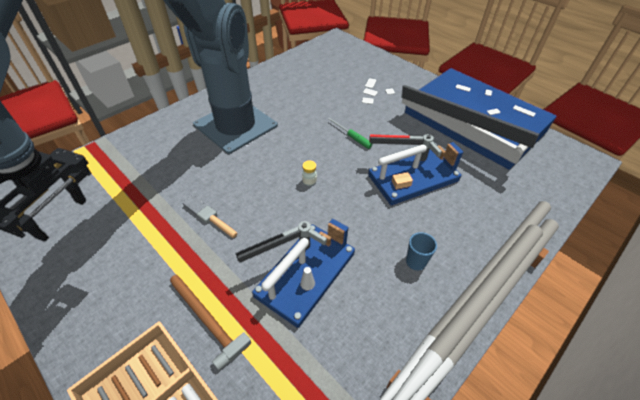

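Top view: the red lever runs from about (204,192) to its tip at (231,222), with the pivot near (195,179) and the base on the left half around (222,178). Scene view: the same clamp sits at (415,170), its lever at (370–409,136), and the path in front is clear.

```bash
cat >> h.py <<'E'
def ray(c,uv,z):
    M=np.array(c["cam_to_world"]); uv=np.atleast_2d(uv).astype(float)
    d=np.c_[(uv[:,0]-c["cx"])/c["fx"],-(uv[:,1]-c["cy"])/c["fy"],-np.ones(len(uv))]@M[:3,:3].T
    return M[:3,3]+d*((z-M[2,3])/d[:,2])[:,None]
E
python3 - <<'E'
from h import *
np.set_printoptions(precision=4,suppress=True)
for n,box in(("top",(160,130,285,235)),("scene",(350,120,480,210))):
    c=robot.capture(n); f=c["frame"]; P=pts(c); h=cv2.cvtColor(f,cv2.COLOR_RGB2HSV)
    R=np.zeros((400,640),bool); R[box[1]:box[3],box[0]:box[2]]=1
    red=R&((h[...,0]<8)|(h[...,0]>172))&(h[...,1]>140)&(h[...,2]>70)
    if n=="top": red=red&(P[...,2]>.05)
    v,u=np.nonzero(red); w=ray(c,np.c_[u,v],.113)[:,:2]; m=w.mean(0)
    ax=np.linalg.svd(w-m)[2][0]; ax*=-np.sign(ax[1]) ; t=(w-m)@ax
    print(n,"lever mid",m,"ends",m+ax*t.min(),m+ax*t.max(),"yaw(-y along)",np.arctan2(ax[1],ax[0])+np.pi/2,"zmed",np.median(P[red][:,2]))
    print(" rect",cv2.minAreaRect(w.astype(np.float32)))
    blue=R&(h[...,0]>100)&(h[...,0]<125)&(h[...,1]>150)&(abs(P[...,2]-.03)<.012)
    v,u=np.nonzero(blue); w=ray(c,np.c_[u,v],.03)[:,:2].astype(np.float32)
    print(" base",cv2.minAreaRect(w),"z",np.median(P[blue][:,2]),len(u))
    white=R&(h[...,1]<60)&(h[...,2]>150)&(P[...,2]>.08)
    v,u=np.nonzero(white); w=ray(c,np.c_[u,v],.111)[:,:2].astype(np.float32)
    print(" bar",cv2.minAreaRect(w),"z",np.percentile(P[white][:,2],[50,95]) )
    near=(abs(P[...,0]-.5)<.25)&(abs(P[...,1]-.2)<.25)&R
    print(" max z",np.percentile(P[near][:,2],[99,99.9,100]))
    cv2.imwrite(f"pics/{n}crop.png",cv2.resize(f[box[1]:box[3],box[0]:box[2],::-1],None,fx=5,fy=5,interpolation=cv2.INTER_CUBIC))
E
```

```text
top lever mid [0.4874 0.2335] ends [0.5307 0.2742] [0.4439 0.1926] yaw(-y along) -0.815961406110707 zmed 0.11355405406826669
 rect ((0.4872627854347229, 0.23345863819122314), (0.11913395673036575, 0.00813615508377552), 43.211814880371094)
 base ((0.5928493738174438, 0.24219830334186554), (0.2503299117088318, 0.1372273862361908), 69.66942596435547) z 0.031049658555570403 1894
 bar ((0.5626331567764282, 0.2213234156370163), (0.17783161997795105, 0.018218472599983215), 71.01164245605469) z [0.1111 0.1169]
 max z [0.1159 0.1203 0.1256]
scene lever mid [0.4916 0.2261] ends [0.5331 0.2646] [0.4493 0.187 ] yaw(-y along) -0.8238724216739737 zmed 0.11104436525633232
 rect ((0.49155640602111816, 0.22541867196559906), (0.11441291868686676, 0.009214830584824085), 45.97842025756836)
 base ((0.5963131189346313, 0.29052025079727173), (0.2199784517288208, 0.3991078734397888), 3.757317304611206) z 0.028348968875648417 1992
 bar ((0.6261506080627441, 0.20451268553733826), (0.4010654091835022, 0.3435547351837158), 44.23135757446289) z [0.1081 0.1137]
 max z [0.1117 0.1152 0.1206]
```

View pics/topcrop.png

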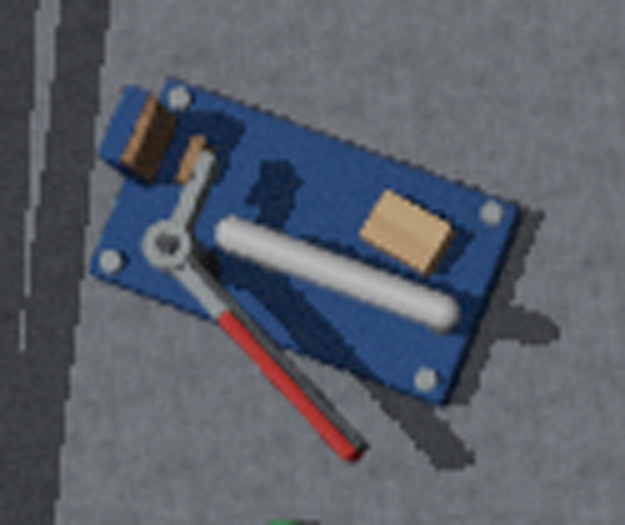

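The crop shows the pivot ring at crop pixel (168,245) and the red front face running from (222,312) to (352,455). The dark strip is behind it and the bar lies at (220–455, 235–310). From this, the base yaw is about -0.355, the lever yaw is -0.815 and the grip point is near (0.473, 0.227). I'll press along tool -x with the fingers shut.

```bash
cat >> h.py <<'E'
from scipy.spatial.transform import Rotation as Ro
def rows(targets):  # (x,y,z,yaw of tool x) -> deltas from the measured pose
    s=robot.sense(); R=Ro.from_quat(s["eef_rot"])
    for x,y,z,a in targets:
        T=Ro.from_euler("z",a)*Ro.from_euler("x",np.pi)
        print(np.r_[R.inv().apply(np.array([x,y,z])-s["tcp_pos"]),(R.inv()*T).as_rotvec()].round(4).tolist())
E
python3 - <<'E'
from h import *
W=np.array([[.272,-.59,.238,.433],[.48,-.32,.238,1.0],[.55,-.02,.238,1.6],[.446,.256,.238,2.327]])
L=np.r_[0,np.cumsum(np.linalg.norm(np.diff(W[:,:3],axis=0),axis=1))]
t=np.linspace(0,L[-1],21)[1:]
rows(np.stack([np.interp(t,L,W[:,i]) for i in range(4)],1)[:10])
E
```

```text
[0.0413, -0.0218, 0.0002, -0.0011, 0.0, -0.0787]
[0.0831, -0.0437, 0.0002, -0.0011, -0.0, -0.1572]
[0.1249, -0.0655, 0.0002, -0.0011, -0.0001, -0.2357]
[0.1668, -0.0874, 0.0003, -0.0011, -0.0001, -0.3142]
[0.2086, -0.1092, 0.0003, -0.0011, -0.0002, -0.3927]
[0.2504, -0.1311, 0.0003, -0.0011, -0.0002, -0.4712]
[0.2922, -0.1529, 0.0003, -0.0011, -0.0002, -0.5497]
[0.3241, -0.1867, 0.0004, -0.001, -0.0003, -0.6386]
[0.3531, -0.224, 0.0004, -0.001, -0.0003, -0.7305]
[0.3821, -0.2612, 0.0004, -0.001, -0.0004, -0.8225]
```

jog_arm([
  [0.02,-0.011,0,0,0,-0.04],
  [0.06,-0.031,0,0,0,-0.12],
  [0.105,-0.055,0,0,0,-0.2],
  [0.15,-0.079,0,0,0,-0.28],
  [0.195,-0.102,0,0,0,-0.36],
  [0.24,-0.126,0,0,0,-0.45],
  [0.285,-0.15,0,0,0,-0.54],
  [0.324,-0.187,0,0,0,-0.64],
  [0.353,-0.224,0,0,0,-0.73],
  [0.382,-0.261,0,0,0,-0.82],
], grip=255)

```text
clock: 1.45
tcp_pos: [0.5101, -0.1894, 0.2388]
eef_rot: [0.808, 0.589, 0.0, -0.0]
contact_force: [1.2, -0.3, 0.2]
finger_gap: 0.001
gripper_force: 0.0
```

```bash
python3 - <<'E'
from h import *
s=robot.sense(); p=s["tcp_pos"]; R=Ro.from_quat(s["eef_rot"]).as_matrix(); a=np.arctan2(R[1,0],R[0,0]); print(p,a,s["q"],s["finger_gap"],R[:,2])
W=np.array([[*p[:2],.238,a],[.55,-.02,.238,1.6],[.446,.256,.238,2.327]])
L=np.r_[0,np.cumsum(np.linalg.norm(np.diff(W[:,:3],axis=0),axis=1))]
t=np.linspace(0,L[-1],11)[1:]
rows(np.stack([np.interp(t,L,W[:,i]) for i in range(4)],1))
E
```

```text
[ 0.51014789 -0.18940439  0.23884711] 1.259361012421789 [ 0.52952132  0.37724868 -0.32375289  1.80602778  0.14117808  0.9807719
 -0.16321014] 0.0007174724514828803 [ 1.49120780e-04  2.41507093e-04 -9.99999960e-01]
[0.0467, -0.0038, 0.0009, 0.0001, -0.0003, -0.0918]
[0.0935, -0.0075, 0.0009, 0.0001, -0.0003, -0.1836]
[0.1402, -0.0113, 0.0009, 0.0001, -0.0003, -0.2754]
[0.1841, -0.0224, 0.0009, 0.0001, -0.0003, -0.3741]
[0.2208, -0.0516, 0.0009, 0.0001, -0.0003, -0.4897]
[0.2575, -0.0808, 0.0009, 0.0001, -0.0002, -0.6053]
[0.2942, -0.11, 0.0009, 0.0002, -0.0002, -0.7209]
[0.3309, -0.1392, 0.0009, 0.0002, -0.0002, -0.8364]
[0.3676, -0.1684, 0.0009, 0.0002, -0.0002, -0.952]
[0.4043, -0.1975, 0.0009, 0.0002, -0.0002, -1.0676]
```

jog_arm([
  [0.045,-0.004,0,0,0,-0.09],
  [0.093,-0.008,0,0,0,-0.19],
  [0.14,-0.012,0,0,0,-0.29],
  [0.184,-0.023,0,0,0,-0.39],
  [0.221,-0.052,0,0,0,-0.5],
  [0.258,-0.081,0,0,0,-0.62],
  [0.294,-0.11,0,0,0,-0.74],
  [0.331,-0.139,0,0,0,-0.86],
  [0.368,-0.168,0,0,0,-0.97],
  [0.404,-0.198,0,0,0,-1.067],
])

```text
clock: 2.7
tcp_pos: [0.4462, 0.2551, 0.2389]
eef_rot: [0.396, 0.918, 0.0, 0.0]
contact_force: [-0.6, 0.7, 0.7]
finger_gap: 0.002
gripper_force: 0.0
```

jog_arm([
  [0,0,0,0,0,0],
  [0,0,0,0,0,0],
])

```text
clock: 2.95
tcp_pos: [0.4476, 0.2526, 0.2386]
eef_rot: [0.399, 0.917, -0.0, 0.0]
contact_force: [-0.0, -0.5, 0.3]
finger_gap: 0.001
gripper_force: 0.0
```

```bash
python3 - <<'E'
from h import *
np.set_printoptions(precision=4,suppress=True)
s=robot.sense(); p=s["tcp_pos"]; R=Ro.from_quat(s["eef_rot"]).as_matrix(); print(p,np.arctan2(R[1,0],R[0,0]),s["q"],s["contact_force"])
c=robot.capture("wrist"); save(c,"w1.png"); f=c["frame"]; P=pts(c); h=cv2.cvtColor(f,cv2.COLOR_RGB2HSV)
red=((h[...,0]<8)|(h[...,0]>172))&(h[...,1]>140)&(h[...,2]>60)
k,l,st,ce=cv2.connectedComponentsWithStats(red.astype(np.uint8))
if k>1:
    i=1+st[1:,4].argmax(); v,u=np.nonzero(l==i); print(st[i],np.percentile(P[l==i][:,2],[1,5,50,95]))
    w=ray(c,np.c_[u,v],.113)[:,:2].astype(np.float32); print(cv2.boxPoints(cv2.minAreaRect(w)), cv2.minAreaRect(w))
    q=P[(l==i)&(P[...,2]>.111)&(P[...,2]<.117)][:,:2].astype(np.float32); print("depth top pts",len(q),cv2.boxPoints(cv2.minAreaRect(q)) if len(q)>5 else 0)
E
```

```text
[0.4476 0.2526 0.2386] 2.320845077121722 [-0.0376  0.3907 -0.7025  1.8637  0.2986  0.9947 -0.118 ] [-0.044  -0.4724  0.3049]
[278 221 113  15 974] [0.093  0.0964 0.1115 0.1132]
[[0.4386 0.1999]
 [0.4493 0.1884]
 [0.5352 0.2685]
 [0.5245 0.28  ]] ((0.4869057834148407, 0.23420771956443787), (0.11744890362024307, 0.015710826963186264), 43.00836944580078)
depth top pts 550 [[0.4432 0.1946]
 [0.4498 0.1876]
 [0.5361 0.2683]
 [0.5295 0.2754]]
```

View pics/w1.png

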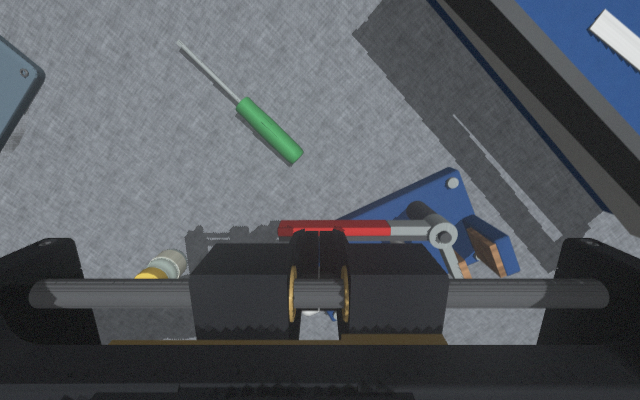

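The wrist view shows the lever level across (278–390, 229), parallel to the fingers at (290–350, 290), and clear of the gripper. The front face is 39 mm from the TCP, so I'll lower now.

jog_arm([
  [0,0,0.02,0,0,0],
  [0,0,0.055,0,0,0],
  [0,0,0.09,0,0,0],
  [0,0,0.125,0,0,0],
  [0,0,0.148,0,0,0],
  [0,0,0.156,0,0,0],
  [-0.007,0,0.156,0,0,0],
  [-0.014,0,0.156,0,0,0],
  [-0.018,0,0.156,0,0,0],
  [-0.018,0,0.156,0,0,0],
])

```text
clock: 4.25
tcp_pos: [0.4611, 0.2392, 0.0831]
eef_rot: [0.4, 0.917, 0.0, 0.0]
contact_force: [0.6, 0.7, 0.4]
finger_gap: 0.003
gripper_force: 0.0
```

```bash
cat >> h.py <<'E'
PV=np.array([.5725,.3084])  # pivot from the base
def rep():
    np.set_printoptions(precision=4,suppress=True)
    s=robot.sense(); R=Ro.from_quat(s["eef_rot"]).as_matrix()
    print("clock %.2f"%s["clock"],s["tcp_pos"],"yaw %.4f"%np.arctan2(R[1,0],R[0,0]),"F tool",R.T@s["contact_force"],"tiltz",R[:2,2])
    return s,R
E
python3 - <<'E'
from h import *
s,R=rep()
c=robot.capture("scene"); f=c["frame"][100:220,330:490,::-1]
cv2.imwrite("pics/s2.png",cv2.resize(f,None,fx=5,fy=5,interpolation=cv2.INTER_CUBIC))
E
```

```text
clock 4.25 [0.4611 0.2392 0.0831] yaw 2.3187 F tool [ 0.1328  0.9245 -0.4482] tiltz [0.0008 0.0002]
```

View pics/s2.png

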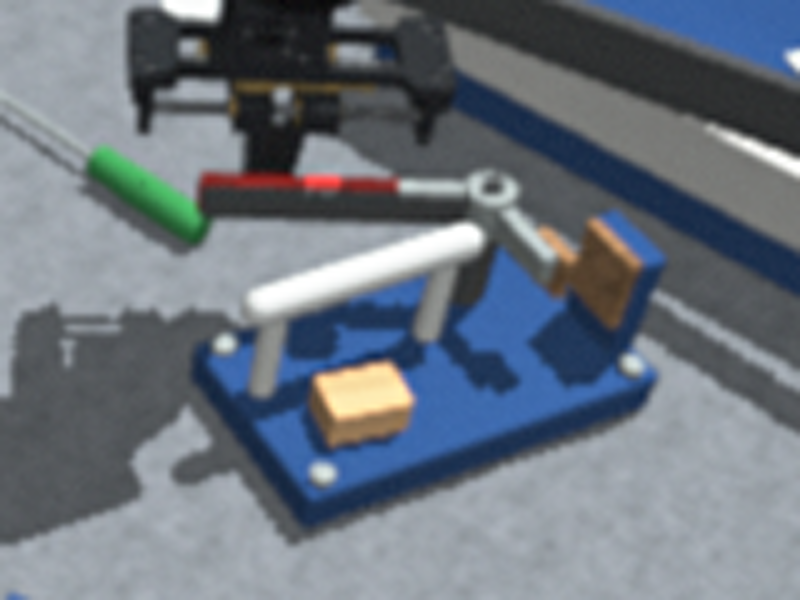

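The fingers (crop pixel (270,150)) stand just in front of the red face, near mid-sleeve, and nothing touches. I'll close in slowly.

jog_arm([
  [-0.001,0,0,0,0,0],
  [-0.002,0,0,0,0,0],
  [-0.003,0,0,0,0,0],
  [-0.004,0,0,0,0,0],
  [-0.005,0,0,0,0,0],
  [-0.006,0,0,0,0,0],
  [-0.007,0,0,0,0,0],
  [-0.008,0,0,0,0,0],
  [-0.008,0,0,0,0,0],
])

```text
clock: 5.42
tcp_pos: [0.4659, 0.2336, 0.0827]
eef_rot: [0.399, 0.917, -0.0, 0.0]
contact_force: [0.3, -0.9, -0.0]
finger_gap: 0.006
gripper_force: 0.0
```

```bash
python3 -c "
from h import *
rep()"
```

```text
clock 5.42 [0.4659 0.2336 0.0827] yaw 2.3197 F tool [-0.8717 -0.3446  0.0119] tiltz [ 0. -0.]
```

jog_arm([
  [-0.001,0,0,0,0,0],
  [-0.002,0,0,0,0,0],
  [-0.003,0,0,0,0,0],
  [-0.004,0,0,0,0,0],
  [-0.004,0,0,0,0,0],
])

```text
clock: 6.05
tcp_pos: [0.4682, 0.2311, 0.0827]
eef_rot: [0.399, 0.917, 0.0, -0.0]
contact_force: [-1.4, 1.4, 1.0]
finger_gap: 0.002
gripper_force: 1.2
```

```bash
python3 -c "
from h import *
rep()"
```

```text
clock 6.05 [0.4682 0.2311 0.0827] yaw 2.3203 F tool [ 1.99   -0.0622 -0.9578] tiltz [-0.0005  0.0003]
```

Contact reads 2 N. Next I'll compute the arc about the pivot in tool axes; the same rows apply to every call.

```bash
python3 - <<'E'
from h import *
s,R=rep(); r=s["tcp_pos"][:2]-PV; print(np.hypot(*r))
for f in list(np.arange(1,11)*.015)+[.005,.01]:
    q=PV+Ro.from_euler("z",f).as_matrix()[:2,:2]@r
    print("%.3f"%f,(R.T@np.r_[q-s["tcp_pos"][:2],0]).round(4)[:2])
E
```

```text
clock 6.05 [0.4682 0.2311 0.0827] yaw 2.3203 F tool [ 1.99   -0.0622 -0.9578] tiltz [-0.0005  0.0003]
0.12981704048726564
0.015 [-0.0019 -0.0002]
0.030 [-0.0039 -0.0004]
0.045 [-0.0058 -0.0005]
0.060 [-0.0078 -0.0006]
0.075 [-0.0097 -0.0007]
0.090 [-0.0117 -0.0008]
0.105 [-0.0136 -0.0008]
0.120 [-0.0155 -0.0008]
0.135 [-0.0175 -0.0008]
0.150 [-0.0194 -0.0007]
0.005 [-0.0006 -0.0001]
0.010 [-0.0013 -0.0001]
```

jog_arm([
  [-0.0019,-0.0002,0,0,0,-0.015],
  [-0.0039,-0.0004,0,0,0,-0.03],
  [-0.0058,-0.0005,0,0,0,-0.045],
  [-0.0078,-0.0006,0,0,0,-0.06],
  [-0.0097,-0.0007,0,0,0,-0.075],
  [-0.0117,-0.0008,0,0,0,-0.09],
  [-0.0136,-0.0008,0,0,0,-0.105],
  [-0.0155,-0.0008,0,0,0,-0.12],
  [-0.0175,-0.0008,0,0,0,-0.135],
  [-0.0194,-0.0007,0,0,0,-0.15],
])

```text
clock: 7.3
tcp_pos: [0.4809, 0.2158, 0.0826]
eef_rot: [0.329, 0.944, -0.0, -0.0]
contact_force: [-6.0, 1.0, 3.4]
finger_gap: 0.003
gripper_force: 2.4
```

```bash
cat >> h.py <<'E'
def st():
    s,R=rep(); r=s["tcp_pos"][:2]-PV; f0=np.arctan2(-.0773,-.1043)
    print("radius %.4f phi %.4f yawphi %.4f"%(np.hypot(*r),np.arctan2(r[1],r[0])-f0,np.arctan2(R[1,0],R[0,0])-2.3203))
E
python3 -c "
from h import *
st()"
```

```text
clock 7.30 [0.4809 0.2158 0.0826] yaw 2.4709 F tool [ 5.3881 -2.9461 -3.3868] tiltz [-0.0008 -0.0004]
radius 0.1302 phi 0.1528 yawphi 0.1506
```

jog_arm([
  [-0.0019,-0.0002,0,0,0,-0.015],
  [-0.0039,-0.0004,0,0,0,-0.03],
  [-0.0058,-0.0005,0,0,0,-0.045],
  [-0.0078,-0.0006,0,0,0,-0.06],
  [-0.0097,-0.0007,0,0,0,-0.075],
  [-0.0117,-0.0008,0,0,0,-0.09],
  [-0.0136,-0.0008,0,0,0,-0.105],
  [-0.0155,-0.0008,0,0,0,-0.12],
  [-0.0175,-0.0008,0,0,0,-0.135],
  [-0.0175,-0.0008,0,0,0,-0.135],
])

```text
clock: 8.55
tcp_pos: [0.4935, 0.2042, 0.0825]
eef_rot: [0.265, 0.964, -0.001, -0.001]
contact_force: [-7.4, -0.2, 4.3]
finger_gap: 0.006
gripper_force: 3.2
```

```bash
python3 -c "
from h import *
st()"
```

```text
clock 8.55 [0.4935 0.2042 0.0825] yaw 2.6056 F tool [ 6.2581 -3.9819 -4.3018] tiltz [-0.0018 -0.0008]
radius 0.1307 phi 0.2845 yawphi 0.2853
```

jog_arm([
  [-0.001,-0.0001,0,0,0,-0.008],
  [-0.0019,-0.0002,0,0,0,-0.015],
  [-0.0029,-0.0003,0,0,0,-0.022],
  [-0.0039,-0.0004,0,0,0,-0.03],
  [-0.0046,-0.0004,0,0,0,-0.035],
  [-0.0046,-0.0004,0,0,0,-0.035],
])

```text
clock: 9.3
tcp_pos: [0.497, 0.2015, 0.0825]
eef_rot: [0.248, 0.969, -0.001, -0.001]
contact_force: [-7.2, 0.1, 4.4]
finger_gap: 0.007
gripper_force: 3.4
```

```bash
python3 -c "
from h import *
st()"
```

```text
clock 9.30 [0.497  0.2015 0.0825] yaw 2.6407 F tool [ 6.3266 -3.407  -4.4205] tiltz [-0.0022 -0.0011]
radius 0.1308 phi 0.3180 yawphi 0.3204
```

jog_arm([
  [-0.0006,0,0,0,0,-0.005],
  [-0.0013,-0.0001,0,0,0,-0.01],
  [-0.0019,-0.0002,0,0,0,-0.015],
  [-0.0019,-0.0002,0,0,0,-0.015],
])

```text
clock: 9.8
tcp_pos: [0.4985, 0.2005, 0.0824]
eef_rot: [0.241, 0.971, -0.001, -0.001]
contact_force: [-7.4, 0.6, 4.1]
finger_gap: 0.004
gripper_force: 3.5
```

```bash
python3 -c "
from h import *
st()"
```

```text
clock 9.80 [0.4985 0.2005 0.0824] yaw 2.6557 F tool [ 6.8412 -2.9791 -4.0967] tiltz [-0.0023 -0.001 ]
radius 0.1308 phi 0.3320 yawphi 0.3354
```

jog_arm([
  [-0.0006,0,0,0,0,-0.005],
  [-0.0013,-0.0001,0,0,0,-0.008],
  [-0.0013,-0.0001,0,0,0,-0.008],
])

```text
clock: 10.18
tcp_pos: [0.4994, 0.1998, 0.0824]
eef_rot: [0.237, 0.972, -0.001, -0.001]
contact_force: [-7.9, 0.8, 4.4]
finger_gap: 0.004
gripper_force: 3.8
```

```bash
python3 -c "
from h import *
st()"
```

```text
clock 10.18 [0.4994 0.1998 0.0824] yaw 2.6638 F tool [ 7.3949 -2.9512 -4.3427] tiltz [-0.0026 -0.001 ]
radius 0.1309 phi 0.3405 yawphi 0.3435
```

jog_arm([
  [-0.0006,0,0,0,0,0],
  [-0.0012,-0.0001,0,0,0,0],
  [-0.0012,-0.0001,0,0,0,0],
])

```text
clock: 10.55
tcp_pos: [0.4996, 0.1997, 0.0824]
eef_rot: [0.236, 0.972, -0.001, -0.002]
contact_force: [-10.7, 1.5, 7.0]
finger_gap: 0.005
gripper_force: 5.1
```

```bash
python3 -c "
from h import *
st()"
```

```text
clock 10.55 [0.4996 0.1997 0.0824] yaw 2.6645 F tool [10.2491 -3.6213 -6.9223] tiltz [-0.0037 -0.0007]
radius 0.1309 phi 0.3419 yawphi 0.3442
```

The force jumped from 7.4 to 10.2 N with almost no motion, at about 0.342 rad, so this is the stop. Holding here.

jog_arm([
  [0,0,0,0,0,0],
  [0,0,0,0,0,0],
  [0,0,0,0,0,0],
  [0,0,0,0,0,0],
  [0,0,0,0,0,0],
  [0,0,0,0,0,0],
  [0,0,0,0,0,0],
  [0,0,0,0,0,0],
])

```text
clock: 11.55
tcp_pos: [0.4995, 0.1997, 0.0824]
eef_rot: [0.236, 0.972, -0.001, -0.002]
contact_force: [-11.1, 2.0, 5.8]
finger_gap: 0.004
gripper_force: 5.1
```

```bash
python3 - <<'E'
from h import *
st(); c=robot.capture("scene"); f=c["frame"][100:220,330:490,::-1]
cv2.imwrite("pics/s3.png",cv2.resize(f,None,fx=5,fy=5,interpolation=cv2.INTER_CUBIC))
E
```

```text
clock 11.55 [0.4995 0.1997 0.0824] yaw 2.6645 F tool [10.7808 -3.2715 -5.7154] tiltz [-0.0038 -0.0008]
radius 0.1309 phi 0.3417 yawphi 0.3442
```

View pics/s3.png

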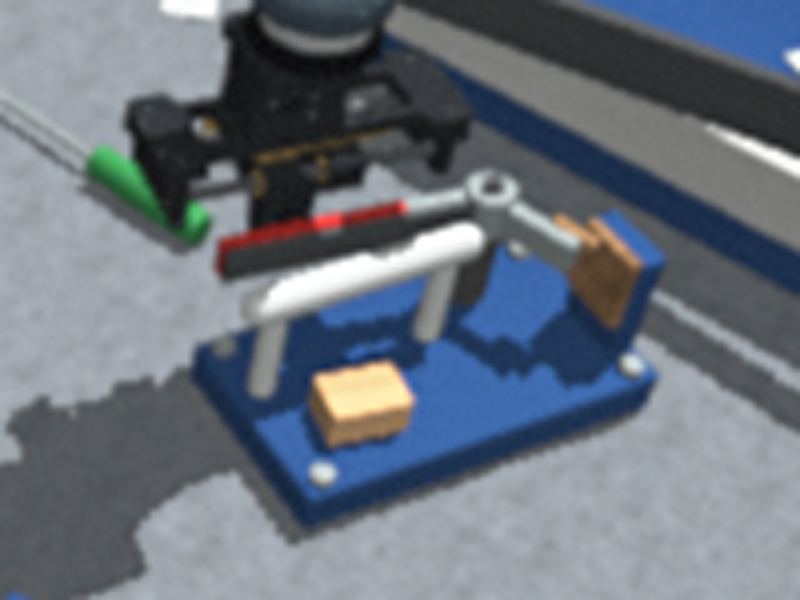

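The picture shows the lever at its stop, tip at (225,255), with a clear gap to the bar at (250–480, 230–310). The jaw pad meets the block and the fingers are only on the front. I'll finish the hold, then ease back.

jog_arm([
  [0,0,0,0,0,0],
  [0,0,0,0,0,0],
  [0,0,0,0,0,0],
  [0,0,0,0,0,0],
  [0,0,0,0,0,0],
  [0,0,0,0,0,0],
  [0,0,0,0,0,0],
  [0,0,0,0,0,0],
])

```text
clock: 12.6
tcp_pos: [0.4995, 0.1998, 0.0824]
eef_rot: [0.236, 0.972, -0.001, -0.002]
contact_force: [-10.5, 1.7, 6.1]
finger_gap: 0.005
gripper_force: 5.1
```

jog_arm([
  [0.0016,0.0002,0,0,0,0.012],
  [0.0031,0.0003,0,0,0,0.024],
  [0.0046,0.0005,0,0,0,0.036],
  [0.0062,0.0008,0,0,0,0.048],
  [0.0077,0.001,0,0,0,0.06],
  [0.0093,0.0013,0,0,0,0.072],
  [0.0108,0.0016,0,0,0,0.084],
  [0.0123,0.0018,0,0,0,0.096],
  [0.0138,0.0022,0,0,0,0.108],
  [0.0153,0.0025,0,0,0,0.12],
])

```text
clock: 13.85
tcp_pos: [0.4886, 0.2086, 0.0824]
eef_rot: [0.295, 0.956, -0.0, -0.001]
contact_force: [-5.2, 2.0, 1.1]
finger_gap: 0.004
gripper_force: 2.8
```

```bash
python3 -c "
from h import *
st()"
```

```text
clock 13.85 [0.4886 0.2086 0.0824] yaw 2.5432 F tool [ 5.454  -1.3217 -1.0546] tiltz [-0.0014 -0.0004]
radius 0.1303 phi 0.2339 yawphi 0.2229
```

jog_arm([
  [0.0016,0.0002,0,0,0,0.012],
  [0.0031,0.0003,0,0,0,0.024],
  [0.0046,0.0005,0,0,0,0.036],
  [0.0062,0.0008,0,0,0,0.048],
  [0.0077,0.001,0,0,0,0.06],
  [0.0093,0.0013,0,0,0,0.072],
  [0.0108,0.0016,0,0,0,0.084],
  [0.0123,0.0018,0,0,0,0.096],
  [0.0138,0.0022,0,0,0,0.108],
  [0.0153,0.0025,0,0,0,0.12],
])

```text
clock: 15.1
tcp_pos: [0.4781, 0.2193, 0.0825]
eef_rot: [0.352, 0.936, -0.0, -0.0]
contact_force: [-3.9, 1.6, -2.9]
finger_gap: 0.003
gripper_force: 1.9
```

```bash
python3 -c "
from h import *
st()"
```

```text
clock 15.10 [0.4781 0.2193 0.0825] yaw 2.4220 F tool [ 3.9466 -1.3415  2.8759] tiltz [-0.0002 -0.0002]
radius 0.1298 phi 0.1188 yawphi 0.1017
```

jog_arm([
  [0.0016,0.0002,0,0,0,0.01],
  [0.0031,0.0003,0,0,0,0.02],
  [0.0046,0.0005,0,0,0,0.03],
  [0.0062,0.0008,0,0,0,0.04],
  [0.0077,0.001,0,0,0,0.05],
  [0.009,0.0013,0,0,0,0.06],
  [0.0103,0.0016,0,0,0,0.07],
  [0.0115,0.0018,0,0,0,0.08],
  [0.0126,0.002,0,0,0,0.09],
  [0.0136,0.0022,0,0,0,0.1],
])

```text
clock: 16.35
tcp_pos: [0.4696, 0.2301, 0.0828]
eef_rot: [0.398, 0.917, 0.0, 0.0]
contact_force: [-2.1, 1.3, -1.1]
finger_gap: 0.003
gripper_force: 1.2
```

```bash
python3 -c "
from h import *
st()"
```

```text
clock 16.35 [0.4696 0.2301 0.0828] yaw 2.3221 F tool [ 2.3867 -0.6783  1.1356] tiltz [0.0004 0.0002]
radius 0.1293 phi 0.0126 yawphi 0.0018
```

Contact still reads 2.4 N. I'll back off very slowly until it is free.

jog_arm([
  [0.0006,0,0,0,0,0],
  [0.0012,0,0,0,0,0],
  [0.0018,0,0,0,0,0],
  [0.0024,0,0,0,0,0],
  [0.003,0,0,0,0,0],
  [0.0036,0,0,0,0,0],
  [0.0042,0,0,0,0,0],
  [0.0048,0,0,0,0,0],
  [0.0055,0,0,0,0,0],
  [0.0062,0,0,0,0,0],
])

```text
clock: 17.6
tcp_pos: [0.4652, 0.2346, 0.0827]
eef_rot: [0.398, 0.917, -0.0, -0.0]
contact_force: [0.1, -0.4, 0.6]
finger_gap: 0.005
gripper_force: 0.0
```

```bash
python3 -c "
from h import *
st()"
```

```text
clock 17.60 [0.4652 0.2346 0.0827] yaw 2.3229 F tool [-0.3388 -0.2346 -0.6396] tiltz [-0.0001 -0.    ]
radius 0.1303 phi -0.0354 yawphi 0.0026
```

Free. Now I'll move back and up.

jog_arm([
  [0.006,0,0,0,0,0],
  [0.014,0,0,0,0,0],
  [0.022,0,-0.005,0,0,0],
  [0.025,0,-0.03,0,0,0],
  [0.025,0,-0.06,0,0,0],
  [0.025,0,-0.09,0,0,0],
  [0.025,0,-0.12,0,0,0],
  [0.025,0,-0.14,0,0,0],
  [0.025,0,-0.15,0,0,0],
  [0.025,0,-0.15,0,0,0],
])

```text
clock: 18.85
tcp_pos: [0.4482, 0.2531, 0.233]
eef_rot: [0.398, 0.917, 0.0, 0.0]
contact_force: [0.4, 0.1, -0.3]
finger_gap: 0.004
gripper_force: 0.0
```

```bash
python3 - <<'E'
from h import *
rep(); c=robot.capture("wrist"); P=pts(c); h=cv2.cvtColor(c["frame"],cv2.COLOR_RGB2HSV)
m=((h[...,0]<8)|(h[...,0]>172))&(h[...,1]>140)&(h[...,2]>60)&(P[...,2]>.111)&(P[...,2]<.117)
q=P[m][:,:2].astype(np.float32); print(len(q),cv2.boxPoints(cv2.minAreaRect(q)))
c=robot.capture("scene"); save(c,"s4.png")
E
```

```text
clock 18.85 [0.4482 0.2531 0.233 ] yaw 2.3230 F tool [-0.1883  0.4034  0.2695] tiltz [0.0008 0.0003]
466 [[0.4438 0.1951]
 [0.4502 0.1882]
 [0.5357 0.2683]
 [0.5293 0.2751]]
```

View pics/s4.png

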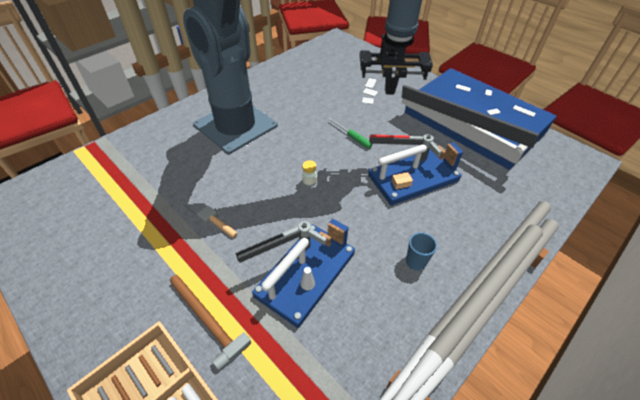

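The lever is back at rest, at (370–409, 136) as before, everything else is in place, and the arm is clear above at (395,65).

```bash
python3 -c "
from station import robot
print(robot.finish_job())"
```

```text
the job is handed in; nothing more can be done
None
```

The red lever was pressed to its stop (about 0.34 rad, about 11 N at most), held there for about 2 s clear of the bar, and eased slowly back to rest; the arm was moved away, nothing else was disturbed, and the job is handed in.

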